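# Feed the next drive from the gravity magazine to the test stop

### The arm

A 7-joint arm with a two-finger parallel gripper is mounted at the origin on a cart in front of the work surface, level with it; the furniture and walls round the work are solid. World frame = base frame: x ahead of the robot, y to its left, z up, the work surface at z = 0. Lengths are in m, angles in rad, forces in N, time in s.
With the tool pointing down it reaches from about 0.4 to 0.85 m from the base axis. Payload 10.4 kg.
Tool frame: the origin (TCP) lies at the centre of the arm's flange, where the gripper is bolted on; the fingertips stand 182 mm ahead of it and the grasp point (between the pads) lies 164 mm ahead of it; z points along the fingers, y is the line along which they close (so a half turn about z gives the same grasp; the last joint's range is limited). The gripper opens to 87 mm and grips with 3 to 60 N. Pads are 19 mm wide; open, the fingers measure 117 mm over their backs; the gripper's body (75 mm by 190 mm) begins 51 mm behind the grasp point.
Start: joints at [1.307, 0.332, -0.065, 1.46, 0.022, 1.35, -0.088], TCP at [0.149, -0.607, 0.405] pointing down, gripper open.
Joint ranges: [-2.6, 2.6], [-0.5, 2.12], [-1.47, 1.34], [0.16, 2.42], [-1.27, 4.41], [0.06, 2.06], [-2.6, 2.6]. Speed limits (rad/s): [2.22, 2.22, 2.79, 2.79, 3.14, 3.14, 3.14].

### API

Orientations are given as a unit quaternion [x, y, z, w].
In Python, from bench import r, eyes, job gives the robot as it stands. The module is installed in compiled form; this text tells all that it offers.
- The arm moves only by the shell command python3 -m inch 'ROWS' [OPENING] [FORCE]. ROWS is JSON, a list of rows, each a list of 6 numbers: the shift along the tool's x, y, z normalised to -1 to 1, where 1 is 4 cm, then the turn, a rotation vector about the tool's x, y, z normalised to -1 to 1, where 1 is 0.12 rad. In form: [[x, y, z, wx, wy, wz], ...]. A call has exactly 5 rows; each row shifts and turns the commanded pose from where the row before left it, along the tool's axes as they then stand; what a row does not reach is not made up. A row lasts 1/12 s, in which the tool goes at most 41.7 mm and 7.16 degrees, less where a joint would pass 70% of its speed; a pose out of reach is approached as far as the arm can. A call with a number of a shift or a turn outside -1 to 1 is refused whole. A call with a gripper value outside its range is refused whole. OPENING is the gripper command: -1 is shut, 1 is fully open, values between are in proportion, set as the call begins (- or left out, the last holds). The fingers move at their own pace and stop on an object; FORCE is the grip in N (left out, the last holds). Time passes only in rows, so rows that do not move let the fingers close, or fill a call up. It gives the time, the measured TCP pose, the force, the opening and the grip force at its end, in the units of the state.
- r.read_state(): the state, without advancing time (a new reading comes with each control period).
- eyes.camera(name): name is "scene" or "side" or "wrist"; returns a dict with "pixels" (420x560x3 uint8, red, green, blue), "fx", "fy", "cx", "cy" (pixels), "extrinsics" (4x4, takes a point from camera to world coordinates). Camera axes: x right, y down, z forward; pixel columns grow to the right and rows downward; lengths in m; the calibration is good to about 2 mm. A picture is of the moment at which its call begins. There is no depth.
- job.close_job(): hands the job in; it is judged then, once.
The state is a dict: "time": time; "joint_positions": joint angles; "joint_vel": joint speeds; "joint_torque": joint torques, N m; "ee_pos": TCP position; "eef_rot": TCP orientation; "ft_force": force on the tool from outside, world axes, zero at the start; "torque": the same for the moment, N m; "width": finger opening in m; "grip_force": force on a finger pad.
Only numpy, scipy, OpenCV 4.12 (cv2) and the standard library are available. Lean on these libraries where they do the work, as an engineer would, in place of code of your own. Each camera call takes 0.05 s, during which the arm holds its last target. There are 200 camera calls.

### The job

Feed the bottom drive to the test stop. Push the red-handled feed slide all the way in so that the bottom drive is driven out of the magazine, then draw the slide fully back so that the rest of the stack drops down squarely onto the bed; after that, slide the drive that came out along its lane until it rests gently against the yellow end stop, without slamming it. Leave the other two drives in the magazine and the things round about alone.

Things in the scene. Friction and masses are not known exactly. Their poses are not given: they have to be found in the camera images.
- feeder: Fixed bench feeder, slippery green metal bed 8 mm thick, blue walls. Origin on the bench under the centre of the magazine well; z up. The slide pushes drives out along its +y; the lane leads along its +x to the end stop. Well: inside 160 mm (x) by 82 mm (y), wall tops 84 mm above the bench, holds three stacked drives; low gaps let the slide in at -y and the bottom drive out at +y.
- slide_body (a joint): Feed slide, m: 0 = fully drawn back, 0.110 = fully in (along the feeder's +y). Starts at 0 to 0.012 and stays where it is left; needs about 2 N empty, 5 to 12 N under the stack. Its steel block, 25 mm thick, carries the stack while it is in; the stack drops only when it is drawn back below about 0.012.
- handle (a point): Point in the upright round red handle of the feed slide, 15 mm below its top: 18 mm diameter, top 115 mm above the bench, free all round down to 35 mm above the bench. Moves with the slide on the feeder's centre line x = 0: y = -200 mm when drawn back, -90 mm when fully in (44 mm from the wall of the well).
- deck (a point): Point on the flat outfeed deck (8 mm above the bench), at feeder x = 0, y = 96 mm: the centre of the bottom drive once pushed out, long side along x. The deck spans feeder x -89 to 196 mm, y 46 to 145 mm. From here the drive is slid in feeder +x by pushing the middle of its -x end, which is open (no wall). The drive then lies about 15 mm from the wall of the well.
- lane_mouth (a point): Point on the deck at the mouth of the lane, feeder x = 98 mm, y = 94 mm. Beyond it the lane is 84 mm wide between two blue fences, faces at feeder y = 52 and 136.5 mm, tops 30 mm above the bench; the inner fence begins here with a flared end, the outer one runs along the whole deck.
- drive_1: The drive at the bottom of the stack: white and black flat box 152 mm (its x) by 76 mm (its y) by 28 mm, 0.22 to 0.37 kg, origin at the centre of its underside. Too wide to grasp across; it is pushed.
- drive_2: The drive in the middle of the stack; same shape. Its underside is 28 mm above the bed (36 mm above the bench) at the start, on the bed (8 mm above the bench) once the stack has dropped.
- drive_3: The drive on top of the stack; same shape.
- end_stop: Fixed yellow and black end stop across the lane, 74 mm wide, 20 mm tall; its place along the lane varies. Origin: bottom middle of its yellow face, on the deck; its x is the feeder's x (the drive arrives from its -x side). A drive resting against it has its centre 76 mm before the face.
- side_cutters: Bystander: red-handled side cutters, 123 mm, lying on the bench.
- grease: Bystander: yellow and white tube, 136 mm long.

How it is judged:
By the outcome, as a careful person would: the job done as asked, in the order asked, and still so for the second after the job is handed in, with the robot touching nothing.
It also fails if it takes over 56 s, if anything falls off the work surface, if the arm or the gripper's body presses on something with over 40 N, if the wrist force passes 120 N, or if a joint passes its speed limit or range.

## Working session

There is one attempt and no reset: what is moved stays moved. The work goes in short steps, Python scripts to look and compute and a shell command to move; the robot and the scene stay as the last step left them, time stands still between calls to the robot, and variables do not carry over. Pictures are saved under pics/ and viewed, at most 10 in all, crops included, and the job is handed in when it is done.

```bash
mkdir -p pics; ls
python3 - <<'E'
from bench import r,eyes
import cv2,numpy as np
s=r.read_state(); print({k:np.round(v,3).tolist() for k,v in s.items()})
a=[]
for n in ("scene","side"):
    c=eyes.camera(n); print(n,c["fx"],c["fy"],c["cx"],c["cy"],np.round(c["extrinsics"],4).tolist())
    cv2.imwrite(f"pics/{n}0.png",c["pixels"][:,:,::-1])
E
```

```text
pics
{'time': 0.0, 'joint_positions': [1.307, 0.333, -0.065, 1.461, 0.022, 1.35, -0.088], 'joint_vel': [0.001, -0.0, -0.001, 0.0, 0.0, 0.001, -0.002], 'joint_torque': [-0.001, -62.325, 0.024, -38.989, -0.061, 0.04, 0.0], 'ee_pos': [0.149, -0.607, 0.404], 'eef_rot': [0.993, 0.12, -0.0, -0.001], 'ft_force': [0.236, 0.349, 0.31], 'torque': [0.066, 0.001, 0.005], 'grip_force': 0.0, 'width': 0.087}
scene 470.2091660550567 470.2091660550567 282.4944193960964 205.23928094422573 [[0.8427, -0.3308, 0.4248, -0.1321], [-0.5383, -0.5045, 0.6751, -1.1034], [-0.009, -0.7976, -0.6032, 1.1256], [0.0, 0.0, 0.0, 1.0]]
side 390.66103682094047 390.66103682094047 275.89004443521566 207.11185130710464 [[-0.9867, -0.1178, 0.112, 0.4477], [-0.162, 0.6575, -0.7358, 0.8595], [0.0131, -0.7441, -0.6679, 0.8299], [0.0, 0.0, 0.0, 1.0]]
```

View pics/scene0.png

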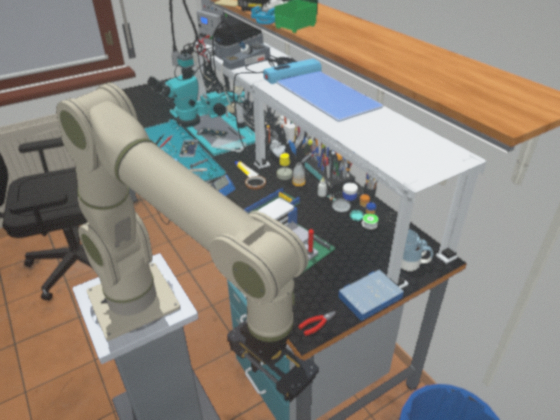

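View pics/side0.png

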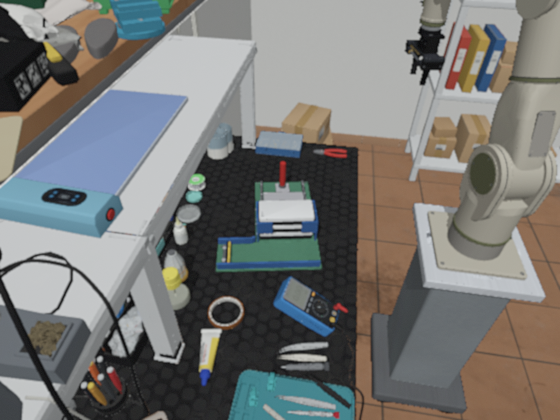

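Side view: handle near (283,172), magazine around (287,215), deck in front of it with yellow stop near (228,252). Feeder +x is roughly world +x. I'll zoom in to measure.

```bash
cat > h.py <<'E'
import numpy as np,cv2
from bench import r,eyes
def ray(c,u,v,z):
    E=np.array(c["extrinsics"]); d=E[:3,:3]@np.array([(u-c["cx"])/c["fx"],(v-c["cy"])/c["fy"],1]); o=E[:3,3]
    return (o+d*(z-o[2])/d[2])
def proj(c,p):
    E=np.array(c["extrinsics"]); q=E[:3,:3].T@(np.array(p)-E[:3,3]); return np.array([c["fx"]*q[0]/q[2]+c["cx"],c["fy"]*q[1]/q[2]+c["cy"]])
def blobs(img,lo,hi,roi,n=6,amin=6):
    x0,y0,x1,y1=roi; hsv=cv2.cvtColor(img,cv2.COLOR_RGB2HSV)[y0:y1,x0:x1]
    m=cv2.inRange(hsv,lo,hi); k,l,s,ce=cv2.connectedComponentsWithStats(m)
    return sorted([(int(s[i,4]),(s[i,:4]+[x0,y0,0,0]).tolist(),np.round(ce[i]+[x0,y0],1).tolist()) for i in range(1,k) if s[i,4]>=amin],reverse=True)[:n]
E
python3 - <<'E'
from h import *
c=eyes.camera("side"); im=c["pixels"]
roi=(205,150,335,285)
cv2.imwrite("pics/side1.png",cv2.resize(im[roi[1]:roi[3],roi[0]:roi[2]][:,:,::-1],None,fx=4.4,fy=4.4,interpolation=cv2.INTER_CUBIC))
print("red",blobs(im,(170,120,60),(180,255,255),roi),blobs(im,(0,150,60),(8,255,255),roi))
print("yel",blobs(im,(18,110,90),(35,255,255),roi))
hsv=cv2.cvtColor(im,cv2.COLOR_RGB2HSV)
E
```

```text
red [] [(142, [279, 161, 7, 25], [282.3, 172.6]), (62, [325, 150, 10, 7], [329.8, 152.7])]
yel [(67, [227, 242, 4, 20], [228.5, 251.6])]
```

View pics/side1.png

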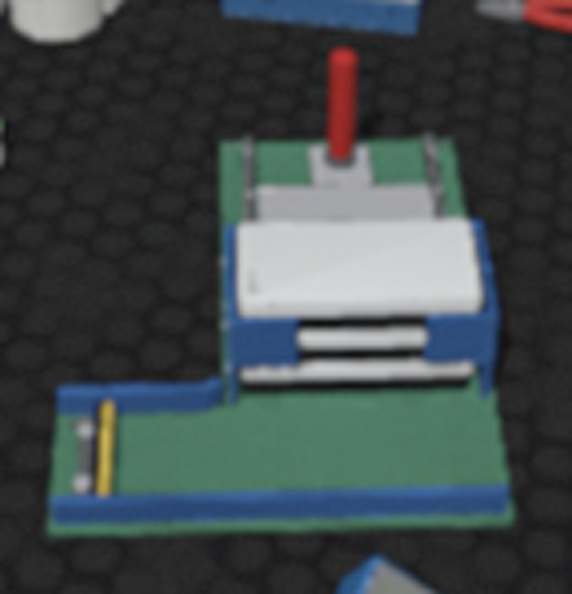

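The zoom shows the deck's front corners at about (215.7,271.6) and (321.8,268.9), the handle top at (283,162), and the stop face at about (230,242)-(230,261).

Run:
```python
from h import *
c=eyes.camera("side")
P=lambda u,v,z:ray(c,205+u/4.4,150+v/4.4,z)
A=P(47,535,.004);B=P(514,523,.004)
print("FL",A,"FR",B,"len",np.linalg.norm(A-B))
print("back",P(220,142,.008),P(455,140,.008))
print("handle top",P(343,50,.115),"base",P(340,160,.033))
ya=P(116,402,.028);yb=P(112,495,.028);print("stop",ya,yb)
ex=(A-B)[:2];yaw=np.arctan2(ex[1],ex[0]);print("yaw",yaw)
R=np.array([[np.cos(yaw),-np.sin(yaw)],[np.sin(yaw),np.cos(yaw)]])
m=(A+B)[:2]/2
O=m-R@[.0535,.145]; print("O",O)
for n,p in dict(ht=P(343,50,.115),bl=P(220,142,.008),br=P(455,140,.008),sa=ya,sb=yb).items(): print(n,R.T@(p[:2]-O))
s=eyes.camera("scene")
for n,(p,z) in dict(handle=((0,-.195),.115),FL=((.196,.145),.008),bl=((.196,.05),.03),stop=((.17,.094),.028)).items():
    q=O+R@p; print(n,q,"scene px",proj(s,[*q,z]))
im=s["pixels"]; print(blobs(im,(0,150,60),(8,255,255),(270,210,345,280)),blobs(im,(18,110,90),(35,255,255),(250,170,320,230)))
```

```text
FL [0.70252165 0.23195606 0.004     ] FR [0.42382223 0.17375737 0.004     ] len 0.28471117490445574
back [ 0.67552416 -0.15779216  0.008     ] [ 0.49745764 -0.19259287  0.008     ]
handle top [ 0.58059271 -0.14510895  0.115     ] base [ 0.57722075 -0.12165804  0.033     ]
stop [0.68139944 0.13936705 0.028     ] [0.66502859 0.21401365 0.028     ]
yaw 0.2058641059997342
O [0.54044151 0.04998233]
ht [-0.00057582 -0.19917931]
bl [ 0.08975851 -0.23099993]
br [-0.09166181 -0.22866669]
sa [0.15625297 0.05868368]
sb [0.15548653 0.13510052]
handle [ 0.58030206 -0.14090019] scene px [309.99378089 230.78465688]
FL [0.70266301 0.23198558] scene px [281.20376008 191.01817793]
bl [0.72208226 0.13899154] scene px [297.87674224 196.2924781 ]
stop [0.68763708 0.17674772] scene px [285.40270866 194.83053575]
[(58, [309, 229, 4, 22], [310.4, 239.1])] [(52, [279, 193, 13, 9], [284.7, 196.7]), (37, [293, 182, 12, 5], [298.5, 184.1])]
```

```bash
cat >> h.py <<'E'
O=np.array([.5404,.0500]); YAW=.206
Rf=np.array([[np.cos(YAW),-np.sin(YAW)],[np.sin(YAW),np.cos(YAW)]])
def F(x,y): return O+Rf@[x,y]
def go(x,y,z,yaw=YAW):
    """tool-axes units from the current pose to flange at feeder x,y, world z, pointing down with tool x at yaw"""
    from scipy.spatial.transform import Rotation as Ro
    s=r.read_state(); R0=Ro.from_quat(s["eef_rot"]); d=np.array([*F(x,y),z])-s["ee_pos"]
    Rt=Ro.from_matrix(np.array([[np.cos(yaw),np.sin(yaw),0],[np.sin(yaw),-np.cos(yaw),0],[0,0,-1]]))
    print("shift units",np.round(R0.inv().apply(d)/.04,2),"turn units",np.round((R0.inv()*Rt).as_rotvec()/.12,2))
    print("feeder pos now",np.round(Rf.T@(s["ee_pos"][:2]-O),4),"z",round(s["ee_pos"][2],4),"F",np.round(s["ft_force"],1),"w",round(s["width"],4),"grip",round(s["grip_force"],1),"t",round(s["time"],2))
E
python3 - <<'E'
from h import *
s=eyes.camera("scene")
for p in ((262,165),(395,278),(448,257)): print(p,ray(s,*p,0))
go(0,-.199,.30); go(0,-.199,.264)
E
```

```text
(262, 165) [0.74470045 0.45859665 0.        ]
(395, 278) [ 0.7564078  -0.38015094  0.        ]
(448, 257) [ 0.97869177 -0.4059548   0.        ]
shift units [13.25 -8.64  2.62] turn units [-0.    0.    0.29]
feeder pos now [-0.5175 -0.563 ] z 0.4045 F [-0.4  0.4  0.5] w 0.0872 grip 0.0 t 0.3
shift units [13.25 -8.64  3.52] turn units [-0.    0.    0.29]
feeder pos now [-0.5175 -0.563 ] z 0.4045 F [-0.4  0.4  0.5] w 0.0872 grip 0.0 t 0.3
```

```bash
python3 -m inch '[[0.66,-0.43,0,0,0,0.29],[0.66,-0.43,0,0,0,0],[0.66,-0.43,0,0,0,0],[0.66,-0.43,0,0,0,0],[0.66,-0.43,0,0,0,0]]' 1 && python3 -m inch '[[0.66,-0.43,0,0,0,0],[0.66,-0.43,0,0,0,0],[0.66,-0.43,0,0,0,0],[0.66,-0.43,0,0,0,0],[0.66,-0.43,0,0,0,0]]' && python3 -m inch '[[0.66,-0.43,0,0,0,0],[0.66,-0.43,0,0,0,0],[0.66,-0.43,0.2,0,0,0],[0.66,-0.43,0.2,0,0,0],[0.66,-0.43,0.2,0,0,0]]'; python3 -c "
from h import *
go(0,-.199,.305)"
```

```text
time: 0.72
ee_pos: [0.2607, -0.4938, 0.4048]
eef_rot: [0.995, 0.103, -0.0, 0.0]
ft_force: [0.0, -0.3, 0.3]
width: 0.0871
grip_force: 0.0
time: 1.13
ee_pos: [0.3724, -0.3825, 0.4049]
eef_rot: [0.995, 0.103, 0.0, 0.0]
ft_force: [2.0, 0.7, 0.8]
width: 0.0866
grip_force: 0.0
time: 1.55
ee_pos: [0.484, -0.2715, 0.3807]
eef_rot: [0.995, 0.103, 0.0, 0.0]
ft_force: [0.5, -1.3, 1.1]
width: 0.0868
grip_force: 0.0
shift units [ 3.02 -2.6   1.89] turn units [ 0. -0. -0.]
feeder pos now [-0.121  -0.3031] z 0.3807 F [ 0.5 -1.3  1.1] w 0.0868 grip 0.0 t 1.55
```

```bash
python3 -m inch '[[0.6,-0.52,0.3,0,0,0],[0.6,-0.52,0.3,0,0,0],[0.6,-0.52,0.3,0,0,0],[0.6,-0.52,0.3,0,0,0],[0.6,-0.52,0.3,0,0,0]]'; python3 -m inch '[[0,0,0,0,0,0],[0,0,0,0,0,0],[0,0,0,0,0,0],[0,0,0,0,0,0],[0,0,0,0,0,0]]' >/dev/null; python3 -c "
from h import *
go(0,-.199,.264)
a=eyes.camera('wrist')['pixels'];b=eyes.camera('side')['pixels'][120:285,180:400]
cv2.imwrite('pics/w1.png',a[:,:,::-1])
c=eyes.camera('wrist');print(proj(c,[*F(0,-.199),.115]),proj(c,[*F(0,-.199),.035]))
print(blobs(a,(0,150,60),(8,255,255),(0,0,560,420)))"
```

```text
time: 1.97
ee_pos: [0.58, -0.1451, 0.3202]
eef_rot: [0.995, 0.103, 0.0, 0.0]
ft_force: [-0.0, -1.1, 0.1]
width: 0.0874
grip_force: 0.0
shift units [ 0.07 -0.06  1.43] turn units [ 0.01 -0.   -0.02]
feeder pos now [-0.0027 -0.2014] z 0.3213 F [0.6 0.  0.2] w 0.087 grip 0.0 t 2.38
[270.98058969 236.03821392] [271.91856378 203.71673472]
[(795, [255, 196, 24, 52], [265.5, 225.6])]
```

View pics/w1.png

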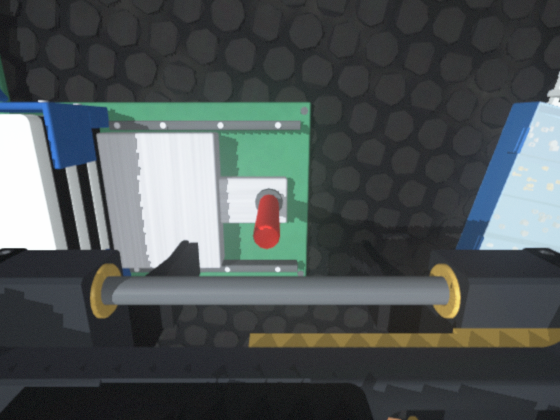

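The wrist view shows the handle top at about (266,237), roughly 3 mm towards +y of the prediction. It sits well between the open fingers, so I'll descend and grip.

```bash
python3 -m inch '[[0.07,-0.14,0.36,0,0,0],[0,0,0.36,0,0,0],[0,0,0.36,0,0,0],[0,0,0.35,0,0,0],[0,0,0,0,0,0]]' >/dev/null; python3 -m inch '[[0,0,0,0,0,0],[0,0,0,0,0,0],[0,0,0,0,0,0],[0,0,0,0,0,0],[0,0,0,0,0,0]]' -1 30;python3 -m inch '[[0,0,0,0,0,0],[0,0,0,0,0,0],[0,0,0,0,0,0],[0,0,0,0,0,0],[0,0,0,0,0,0]]'; python3 -c "
from h import *
go(0,-.09,.264)"
```

```text
time: 3.37
ee_pos: [0.5811, -0.1403, 0.2643]
eef_rot: [0.995, 0.103, 0.001, 0.0]
ft_force: [-0.6, -0.4, -0.6]
width: 0.0612
grip_force: 0.0
time: 3.78
ee_pos: [0.5809, -0.1403, 0.2636]
eef_rot: [0.995, 0.103, 0.0, 0.0]
ft_force: [0.4, 0.4, 0.4]
width: 0.0282
grip_force: 0.0
shift units [-0.02 -2.61 -0.01] turn units [ 0. -0.  0.]
feeder pos now [ 0.0008 -0.1945] z 0.2636 F [0.4 0.4 0.4] w 0.0282 grip 0.0 t 3.78
```

```bash
python3 -m inch '[[0,0,0,0,0,0],[0,0,0,0,0,0],[0,0,0,0,0,0],[0,0,0,0,0,0],[0,0,0,0,0,0]]'; python3 -m inch '[[0,-0.2,0,0,0,0],[0,-0.2,0,0,0,0],[0,-0.2,0,0,0,0],[0,-0.2,0,0,0,0],[0,-0.2,0,0,0,0]]'; python3 -c "
from h import *
go(0,-.09,.264)"
```

```text
time: 4.2
ee_pos: [0.5809, -0.1404, 0.2635]
eef_rot: [0.995, 0.103, 0.0, 0.0]
ft_force: [0.4, -0.2, -0.9]
width: 0.0169
grip_force: 30.0
time: 4.62
ee_pos: [0.5729, -0.1026, 0.2636]
eef_rot: [0.995, 0.102, 0.001, 0.001]
ft_force: [4.6, -8.3, -4.4]
width: 0.0171
grip_force: 30.0
shift units [-0.02 -1.65 -0.02] turn units [ 0.03 -0.01 -0.02]
feeder pos now [ 0.0006 -0.156 ] z 0.2636 F [ 4.6 -8.3 -4.4] w 0.0171 grip 30.0 t 4.62
```

```bash
for i in 1 2; do python3 -m inch '[[0,-0.13,0,0,0,0],[0,-0.13,0,0,0,0],[0,-0.13,0,0,0,0],[0,-0.13,0,0,0,0],[0,-0.13,0,0,0,0]]'|grep -A3 ft_; done;  python3 -m inch '[[0,-0.08,0,0,0,0],[0,-0.06,0,0,0,0],[0,-0.05,0,0,0,0],[0,-0.05,0,0,0,0],[0,-0.02,0,0,0,0]]'; python3 -c "
from h import *
go(0,-.09,.264)"
```

```text
ft_force: [3.4, -6.0, -2.4]
width: 0.0173
grip_force: 30.0
ft_force: [3.5, -5.5, -2.8]
width: 0.017
grip_force: 30.0
time: 5.87
ee_pos: [0.5602, -0.0415, 0.2636]
eef_rot: [0.995, 0.102, 0.001, 0.001]
ft_force: [5.4, -10.4, -4.6]
width: 0.0169
grip_force: 30.0
shift units [-0.02 -0.09 -0.01] turn units [ 0.03 -0.01 -0.01]
feeder pos now [ 0.0006 -0.0936] z 0.2636 F [  5.4 -10.4  -4.6] w 0.0169 grip 30.0 t 5.87
```

```bash
python3 -m inch '[[0,-0.04,0,0,0,0],[0,-0.04,0,0,0,0],[0,-0.03,0,0,0,0],[0,-0.03,0,0,0,0],[0,-0.03,0,0,0,0]]'; python3 -c "
from h import *
go(0,-.09,.264)"
```

```text
time: 6.28
ee_pos: [0.5596, -0.0401, 0.2637]
eef_rot: [0.995, 0.1, 0.002, 0.005]
ft_force: [13.5, -29.9, -11.3]
width: 0.0173
grip_force: 30.0
shift units [-0.01 -0.05 -0.01] turn units [ 0.08 -0.02 -0.05]
feeder pos now [ 0.0004 -0.0922] z 0.2637 F [ 13.5 -29.9 -11.3] w 0.0173 grip 30.0 t 6.28
```

```bash
python3 -c "
from h import *
c=eyes.camera('side')['pixels'][150:285,205:335]
cv2.imwrite('pics/side2.png',cv2.resize(c[:,:,::-1],None,fx=4.4,fy=4.4,interpolation=cv2.INTER_CUBIC))"
```

```text
(no output)
```

View pics/side2.png

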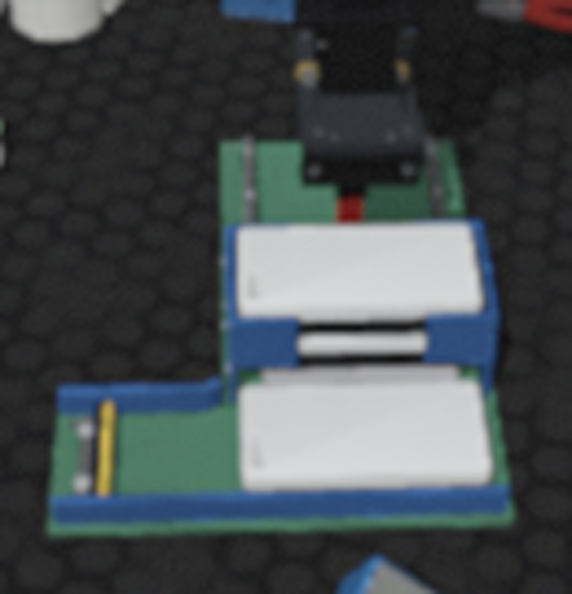

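The bottom drive is fully out and square on the deck (crop 240–493, 380–490), with the slide block's edge showing behind it. Now I'll draw the slide back.

```bash
for i in 1 2; do python3 -m inch '[[0,0.24,0,0,0,0],[0,0.24,0,0,0,0],[0,0.24,0,0,0,0],[0,0.24,0,0,0,0],[0,0.24,0,0,0,0]]'|grep -A3 ft_; done;  python3 -m inch '[[0,0.1,0,0,0,0],[0,0.1,0,0,0,0],[0,0.08,0,0,0,0],[0,0.08,0,0,0,0],[0,0.06,0,0,0,0]]'; python3 -c "
from h import *
go(0,-.202,.264)"
```

```text
ft_force: [-0.7, 4.7, 1.0]
width: 0.0173
grip_force: 30.0
ft_force: [0.7, 2.2, -0.3]
width: 0.0173
grip_force: 30.0
time: 7.58
ee_pos: [0.5817, -0.144, 0.2635]
eef_rot: [0.995, 0.103, -0.0, 0.0]
ft_force: [-0.2, 2.1, -0.7]
width: 0.0172
grip_force: 30.0
shift units [-0.02  0.09 -0.01] turn units [0. 0. 0.]
feeder pos now [ 0.0007 -0.1983] z 0.2635 F [-0.2  2.1 -0.7] w 0.0172 grip 30.0 t 7.58
```

```bash
python3 -m inch '[[0,0.05,0,0,0,0],[0,0.05,0,0,0,0],[0,0.04,0,0,0,0],[0,0.04,0,0,0,0],[0,0.04,0,0,0,0]]'; python3 -m inch '[[0,0.04,0,0,0,0],[0,0,0,0,0,0],[0,0,0,0,0,0],[0,0,0,0,0,0],[0,0,0,0,0,0]]'; python3 -c "
from h import *
go(0,-.202,.264)
c=eyes.camera('side')['pixels'][150:285,205:335]
cv2.imwrite('pics/side3.png',cv2.resize(c[:,:,::-1],None,fx=4.4,fy=4.4,interpolation=cv2.INTER_CUBIC))"
```

```text
time: 8.0
ee_pos: [0.5833, -0.1504, 0.2634]
eef_rot: [0.995, 0.104, -0.001, -0.002]
ft_force: [-4.5, 12.2, 4.3]
width: 0.0173
grip_force: 30.0
time: 8.42
ee_pos: [0.5834, -0.1507, 0.2634]
eef_rot: [0.995, 0.104, -0.001, -0.002]
ft_force: [-5.7, 13.1, 5.8]
width: 0.0172
grip_force: 30.0
shift units [-0.03 -0.08 -0.01] turn units [-0.04  0.02  0.03]
feeder pos now [ 0.0011 -0.2052] z 0.2634 F [-5.7 13.1  5.8] w 0.0172 grip 30.0 t 8.42
```

View pics/side3.png

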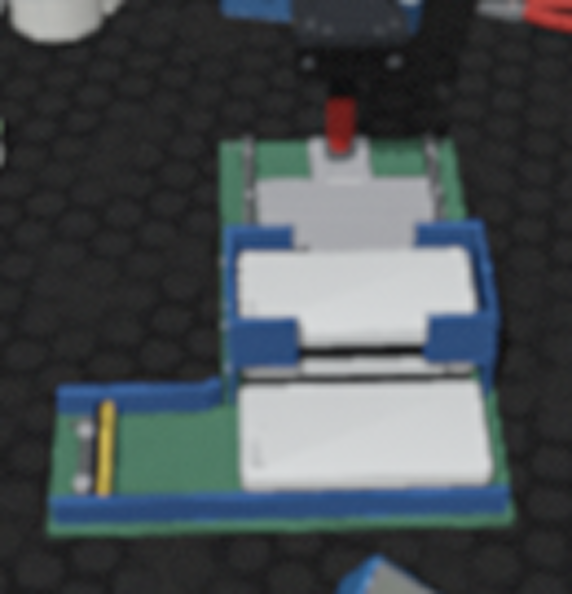

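The slide is fully back (the wrist reads 13 N at the rear stop), the stack has dropped squarely, and the drive is still on the deck. Next I'll relax, release, rise, and measure the drive.

```bash
python3 -m inch '[[0,-0.05,0,0,0,0],[0,0,0,0,0,0],[0,0,0,0,0,0],[0,0,0,0,0,0],[0,0,0,0,0,0]]' - 30; python3 -m inch '[[0,0,0,0,0,0],[0,0,0,0,0,0],[0,0,0,0,0,0],[0,0,0,0,0,0],[0,0,0,0,0,0]]' 1 ; python3 -m inch '[[0,0,0.0,0,0,0],[0,0,-0.5,0,0,0],[0,0,-0.5,0,0,0],[0,0,-0.5,0,0,0],[0,0,-0.5,0,0,0]]'; python3 -c "
from h import *
go(-.105,.096,.344)
print(np.round(r.read_state()['joint_positions'],2))
c=eyes.camera('side');P=lambda u,v,z:Rf.T@(ray(c,205+u/4.4,150+v/4.4,z)[:2]-O)
for p in ((240,381),(488,378),(493,480),(243,490)): print(P(*p,.036))
print('d2',P(238,250,.064),P(472,246,.064),P(476,318,.064))
print(blobs(c['pixels'],(0,150,60),(8,255,255),(205,150,318,285)))"
```

```text
time: 8.88
ee_pos: [0.5832, -0.1503, 0.2635]
eef_rot: [0.995, 0.104, -0.001, -0.001]
ft_force: [-3.5, 7.8, 3.1]
width: 0.0175
grip_force: 30.0
time: 9.3
ee_pos: [0.5833, -0.1525, 0.2636]
eef_rot: [0.995, 0.103, 0.0, 0.0]
ft_force: [0.8, -0.9, 0.6]
width: 0.0429
grip_force: 0.0
time: 9.72
ee_pos: [0.5833, -0.1521, 0.3445]
eef_rot: [0.995, 0.103, -0.0, 0.0]
ft_force: [0.3, 0.2, -0.5]
width: 0.076
grip_force: 0.0
shift units [-2.64 -7.56  0.01] turn units [ 0.  0. -0.]
feeder pos now [ 0.0006 -0.2066] z 0.3445 F [ 0.3  0.2 -0.5] w 0.076 grip 0.0 t 9.72
[ 0.55  0.36 -0.46  1.58  0.17  1.24 -1.3 ]
[0.07738608 0.05030809]
[-0.08125452  0.05253629]
[-0.07409179  0.1374898 ]
[0.07668787 0.14045209]
d2 [ 0.07716137 -0.04359001] [-0.07965262 -0.04310851] [-0.07441116  0.02605601]
[(142, [279, 160, 7, 24], [282.0, 171.0])]
```

```bash
for i in 1 2; do python3 -m inch '[[-0.26,-0.75,0,0,0,0],[-0.26,-0.75,0,0,0,0],[-0.26,-0.75,0,0,0,0],[-0.26,-0.75,0,0,0,0],[-0.26,-0.75,0,0,0,0]]' -1|grep ee_; done;  for i in 1 2; do python3 -m inch '[[0,0,0,0,0,-0.9],[0,0,0,0,0,-0.9],[0,0,0,0,0,-0.9],[0,0,0,0,0,-0.9],[0,0,0,0,0,-0.9]]' |grep ee; done;  python3 -m inch '[[0,0,0,0,0,-0.9],[0,0,0,0,0,-0.9],[0,0,0,0,0,-0.9],[0,0,0,0,0,-0.9],[0,0,0,0,0,-0.49]]'; python3 -c "
from h import *
go(-.110,.093,.202,YAW+np.pi/2)
print(np.round(r.read_state()['joint_positions'],2))"
```

```text
ee_pos: [0.5008, -0.0148, 0.3435]
ee_pos: [0.4192, 0.1215, 0.3436]
ee_pos: [0.4202, 0.1204, 0.3436]
eef_rot: [0.93, 0.367, 0.0, 0.0]
ee_pos: [0.4202, 0.1203, 0.3436]
eef_rot: [0.799, 0.602, 0.0, 0.0]
time: 11.85
ee_pos: [0.4202, 0.1203, 0.3435]
eef_rot: [0.628, 0.778, 0.0, 0.0]
ft_force: [0.5, 0.3, 0.2]
width: 0.0004
grip_force: 0.0
shift units [-0.01 -0.17  3.54] turn units [0.   0.   0.05]
feeder pos now [-0.1033  0.0934] z 0.3435 F [0.5 0.3 0.2] w 0.0004 grip 0.0 t 11.85
[ 0.32 -0.   -0.7   1.98 -0.    1.16 -0.16]
```

```bash
python3 -m inch '[[0,-0.17,0.5,0,0,0],[0,0,0.5,0,0,0],[0,0,0.5,0,0,0],[0,0,0.5,0,0,0],[0,0,0.5,0,0,0]]'|grep -A4 ee_;python3 -m inch '[[0,0,0.5,0,0,0],[0,0,0.4,0,0,0],[0,0,0.2,0,0,0],[0,0,0,0,0,0],[0,0,0,0,0,0]]'|grep -A4 ee_; python3 -c "
from h import *
go(-.110,.093,.200,YAW+np.pi/2)
c=eyes.camera('side')['pixels'][150:285,205:335]
cv2.imwrite('pics/side4.png',cv2.resize(c[:,:,::-1],None,fx=4.4,fy=4.4,interpolation=cv2.INTER_CUBIC))"
```

```text
ee_pos: [0.4135, 0.1189, 0.2428]
eef_rot: [0.631, 0.776, 0.0, 0.0]
ft_force: [-0.2, -0.3, -0.7]
width: 0.0
grip_force: 0.0
ee_pos: [0.4137, 0.1191, 0.1998]
eef_rot: [0.631, 0.776, 0.0, -0.0]
ft_force: [-0.6, -1.0, -0.3]
width: 0.0007
grip_force: 0.0
shift units [-0.01 -0.   -0.  ] turn units [-0. -0.  0.]
feeder pos now [-0.1099  0.0935] z 0.1998 F [-0.6 -1.  -0.3] w 0.0007 grip 0.0 t 12.68
```

View pics/side4.png

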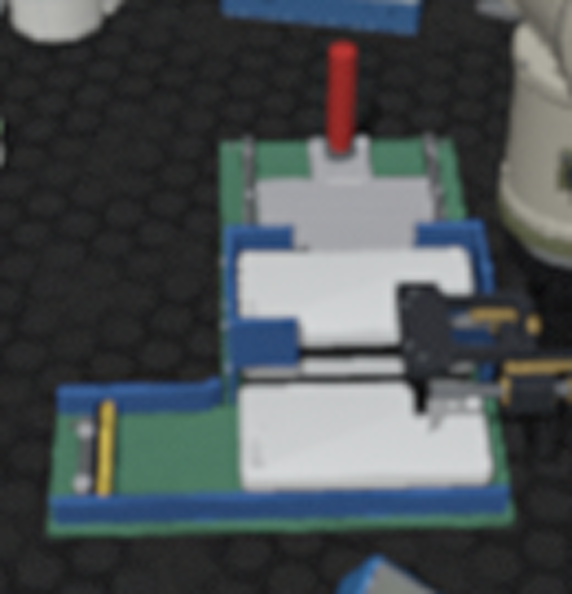

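The fingers are down beside the open -x end and nothing has been touched. I'll push gently now.

```bash
for i in 1 2 3; do python3 -m inch '[[0,0.1,0,0,0,0],[0,0.1,0,0,0,0],[0,0.1,0,0,0,0],[0,0.1,0,0,0,0],[0,0.1,0,0,0,0]]'|grep -A2 ee_; done; python3 -m inch '[[0,0.08,0,0,0,0],[0,0.06,0,0,0,0],[0,0.04,0,0,0,0],[0,0.02,0,0,0,0],[0,0,0,0,0,0]]'|grep -A2 ee_;python3 -c "
from h import *
go(-.012,.093,.200,YAW+np.pi/2)
c=eyes.camera('side')['pixels'][150:285,205:335]
cv2.imwrite('pics/side5.png',cv2.resize(c[:,:,::-1],None,fx=4.4,fy=4.4,interpolation=cv2.INTER_CUBIC))"
```

```text
ee_pos: [0.4338, 0.1232, 0.1998]
eef_rot: [0.631, 0.776, 0.0, 0.0]
ft_force: [0.4, -0.8, 0.7]
ee_pos: [0.4529, 0.1272, 0.1994]
eef_rot: [0.631, 0.776, -0.0, -0.0]
ft_force: [-1.7, -0.4, 0.5]
ee_pos: [0.4727, 0.1313, 0.1995]
eef_rot: [0.631, 0.776, -0.0, 0.0]
ft_force: [-0.9, 0.2, -0.7]
ee_pos: [0.4803, 0.133, 0.1996]
eef_rot: [0.631, 0.776, 0.0, 0.0]
ft_force: [-0.6, 0.6, 0.2]
shift units [-0.01  0.75 -0.01] turn units [ 0. -0.  0.]
feeder pos now [-0.0419  0.0935] z 0.1996 F [-0.6  0.6  0.2] w 0.0003 grip 0.0 t 14.4
```

View pics/side5.png

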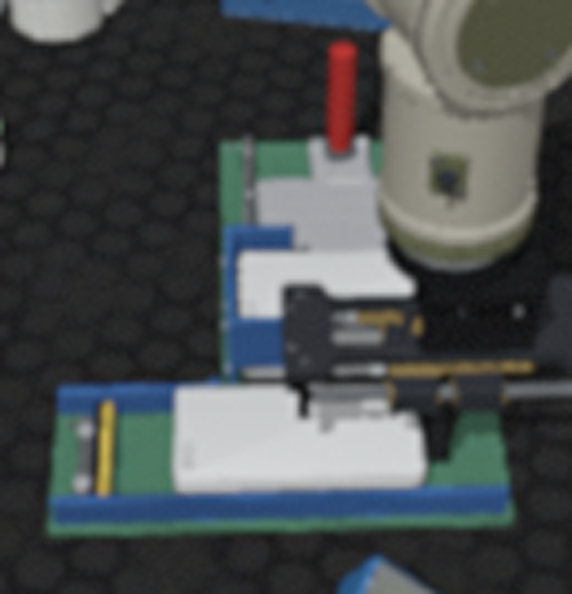

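The drive has entered the lane straight, its leading edge at crop x≈175 against the stop at 115, so about 39 mm remains. I'll keep going and then creep.

```bash
python3 -m inch '[[0,0.08,0,0,0,0],[0,0.08,0,0,0,0],[0,0.08,0,0,0,0],[0,0.08,0,0,0,0],[0,0.08,0,0,0,0]]'|grep ft_; python3 -m inch '[[0,0.06,0,0,0,0],[0,0.05,0,0,0,0],[0,0.05,0,0,0,0],[0,0.05,0,0,0,0],[0,0.05,0,0,0,0]]'|grep ft_; python3 -m inch '[[0,0.03,0,0,0,0],[0,0.03,0,0,0,0],[0,0.03,0,0,0,0],[0,0.03,0,0,0,0],[0,0.02,0,0,0,0]]'|grep ft_;python3 -c "
from h import *
go(-.003,.093,.200,YAW+np.pi/2)
c=eyes.camera('side');im=c['pixels']
row=im[240:262:4,225:250].astype(int)
print(blobs(im,(18,110,90),(35,255,255),(205,230,260,285)))
for y in (245,250,255): print([tuple(p) for p in im[y,226:246].tolist()][::1])"
```

```text
ft_force: [-2.0, -0.3, 0.4]
ft_force: [-0.7, -0.3, -0.3]
ft_force: [-1.4, -0.5, 0.8]
shift units [-0.01  0.17 -0.01] turn units [ 0.  0. -0.]
feeder pos now [-0.0099  0.0934] z 0.1995 F [-1.4 -0.5  0.8] w 0.0004 grip 0.8 t 15.7
[(68, [227, 242, 4, 20], [228.5, 251.7])]
[(63, 67, 76), (81, 71, 50), (150, 131, 60), (173, 153, 72), (140, 128, 65), (73, 89, 62), (104, 126, 120), (180, 186, 185), (204, 207, 207), (204, 206, 206), (202, 205, 205), (202, 204, 205), (202, 204, 205), (201, 204, 205), (202, 204, 205), (202, 204, 205), (202, 204, 205), (202, 204, 205), (203, 205, 206), (203, 205, 205)]
[(51, 52, 60), (110, 95, 50), (189, 168, 80), (187, 166, 81), (126, 116, 63), (63, 87, 72), (119, 139, 133), (184, 190, 190), (203, 205, 206), (201, 202, 204), (199, 201, 202), (203, 205, 206), (204, 206, 207), (204, 207, 207), (204, 206, 207), (204, 206, 207), (204, 206, 207), (204, 207, 207), (204, 206, 207), (204, 206, 207)]
[(51, 49, 51), (116, 102, 51), (185, 167, 79), (175, 159, 76), (107, 105, 60), (71, 95, 85), (142, 156, 152), (189, 194, 193), (194, 197, 198), (188, 190, 191), (188, 190, 192), (197, 199, 201), (205, 207, 208), (207, 210, 211), (208, 211, 211), (210, 212, 213), (210, 213, 214), (211, 214, 214), (212, 215, 215), (212, 214, 215)]
```

```bash
for i in 1 2; do python3 -m inch '[[0,0.02,0,0,0,0],[0,0.02,0,0,0,0],[0,0.02,0,0,0,0],[0,0.02,0,0,0,0],[0,0.02,0,0,0,0]]'|grep -E 'ft_|pos'; done
```

```text
ee_pos: [0.5154, 0.1402, 0.1995]
ft_force: [-0.9, -0.3, 0.9]
ee_pos: [0.5193, 0.1411, 0.1995]
ft_force: [-0.8, -0.4, 0.8]
```

```bash
python3 -m inch '[[0,0.015,0,0,0,0],[0,0.015,0,0,0,0],[0,0.015,0,0,0,0],[0,0.015,0,0,0,0],[0,0.015,0,0,0,0]]'|grep -E 'ft_|pos'; python3 -c "
from h import *
go(-.003,.093,.200,YAW+np.pi/2)
im=eyes.camera('side')['pixels']
for y in (245,250,255): print(im[y,227:236].tolist())"
```

```text
ee_pos: [0.5216, 0.1416, 0.1994]
ft_force: [-9.4, -1.7, 6.3]
shift units [-0.01 -0.08 -0.02] turn units [-0.02  0.    0.  ]
feeder pos now [0.0003 0.0935] z 0.1994 F [-9.4 -1.7  6.3] w 0.0005 grip 4.3 t 17.0
[[79, 68, 44], [151, 136, 82], [185, 178, 151], [197, 198, 193], [202, 204, 205], [202, 204, 206], [201, 204, 205], [202, 204, 206], [202, 204, 205]]
[[109, 94, 46], [192, 175, 115], [210, 203, 184], [205, 206, 206], [201, 204, 206], [200, 202, 203], [202, 204, 205], [205, 207, 208], [204, 207, 207]]
[[111, 100, 54], [185, 174, 128], [207, 204, 190], [201, 203, 203], [190, 192, 194], [187, 189, 190], [195, 197, 198], [204, 206, 207], [207, 210, 210]]
```

The wrist reads about 9 N and the gap to the stop has closed, so the drive is seated. I'll back off, rise clear and check.

```bash
python3 -m inch '[[0,-0.03,0,0,0,0],[0,-0.05,0,0,0,0],[0,-0.1,0,0,0,0],[0,-0.2,0,0,0,0],[0,-0.3,0,0,0,0]]'|grep -E 'ft_|pos'; for i in 1 2; do python3 -m inch '[[0,0,-0.5,0,0,0],[0,0,-0.6,0,0,0],[0,0,-0.6,0,0,0],[0,0,-0.6,0,0,0],[0,-0.3,-0.4,0,0,0]]'|grep -E 'ft_|pos'; done; python3 -m inch '[[0,0,0,0,0,0],[0,0,0,0,0,0],[0,0,0,0,0,0],[0,0,0,0,0,0],[0,0,0,0,0,0]]'; python3 -c "
from h import *
im=eyes.camera('side')['pixels']
for y in (245,250,255): print(im[y,227:236].tolist())
cv2.imwrite('pics/side6.png',cv2.resize(im[150:285,205:335,::-1],None,fx=4.4,fy=4.4,interpolation=cv2.INTER_CUBIC))"
```

```text
ee_pos: [0.4954, 0.1361, 0.1996]
ft_force: [-0.6, -0.3, 0.4]
ee_pos: [0.4845, 0.1339, 0.3098]
ft_force: [0.4, -0.2, -0.6]
ee_pos: [0.4725, 0.1314, 0.4176]
ft_force: [-1.2, 0.1, -0.2]
time: 18.72
ee_pos: [0.4721, 0.1311, 0.4144]
eef_rot: [0.631, 0.776, -0.001, -0.001]
ft_force: [-0.1, 0.9, 1.0]
width: 0.0005
grip_force: 0.0
[[79, 69, 45], [150, 136, 81], [186, 178, 152], [198, 198, 193], [202, 204, 206], [203, 205, 207], [202, 205, 206], [202, 205, 206], [203, 205, 206]]
[[110, 95, 47], [192, 175, 115], [210, 203, 184], [205, 206, 206], [201, 204, 206], [200, 202, 203], [203, 205, 206], [205, 207, 208], [205, 208, 208]]
[[111, 98, 53], [185, 174, 128], [207, 204, 191], [202, 203, 203], [190, 192, 194], [188, 189, 191], [196, 197, 199], [205, 207, 208], [208, 210, 211]]
```

View pics/side6.png

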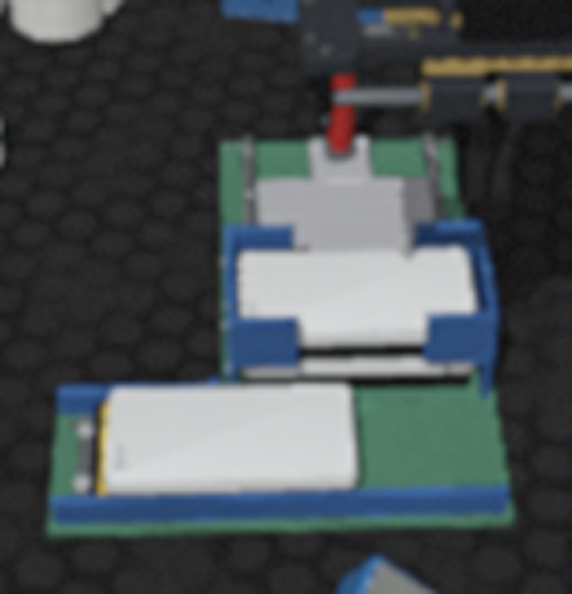

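The drive rests squarely against the yellow stop (crop x≈103) and did not move when I backed off. The slide is fully back, the stack sits square on the bed, and the arm is clear.

```bash
python3 -c "
from bench import job
print(job.close_job())"
```

```text
the job is handed in; nothing more can be done
None
```

Job done and handed in: the bottom drive was fed out, the slide drawn fully back so the other two drives dropped squarely onto the bed, and the drive slid gently against the yellow stop (about 9 N at contact); it took about 19 s of the 56 s.

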